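# Put the salve jar away in the roll-top store

## Task

Stand the small salve jar upright on the floor inside the open roll-top store, then roll the store's slatted shutter fully shut over it. Leave the larger jar where it stands.

Things in the scene. Friction and masses are not known exactly. Their poses are not given: they have to be found in the camera images.
- store: Fixed plywood roll-top store, 240 mm deep (x), 284 wide (y), 240 high. Origin: centre of underside, on the table; front = -x. Round track about the y line x 0, z 120, between side walls (inner faces y +-130). White inner floor: top z 125, x -106 to 98; load from above: a jar at x -50, y 0 clears the slats. Fixed rear hood, outer radius 117, begins 34 degrees behind the top.
- shutter (a joint): Wooden slatted tambour shutter rolling round the track, rad: 0 = fully shut (leading slat down on the front board), grows as it rolls up and back, 1.92 = fully open; starts at 1.7 to 1.92. Slats 6 mm thick, outer radius 110 about the track axis. Stays where it is left (takes 2 to 5 N along its path at the bar); stops firmly at 0.
- pull_bar (a point): Middle of the shutter's aluminium pull bar: 10 mm thick, 140 long along the store's y, posts 60 either side, bar centre 26 outside the slats. At joint value q, with a = q + 0.105 rad, it is at x = -136 cos a, z = 120 + 136 sin a in the store's frame. Open, it stands just behind the top, hood behind it; pushed forward from behind, then down from above, it rolls the shutter shut.
- salve_jar: The small amber salve jar with a cream screw lid: 43 mm in diameter, 44 high, 0.05 to 0.11 kg, loose, upright on the table to the right of the store. Origin: centre of its underside; z up.
- balm_jar: The larger amber balm jar of the same make, 59 mm in diameter, 66 high: a bystander near the small one, as is an amber bottle 58 in diameter, 143 high. Origin: centre of its underside. The two jars and the bottle change places.
There are look-alikes about, which are no part of the job. What is shaped like the salve_jar but red is not meant.

How it is judged (in metres and radians):
On the way:
1. the small jar stands on the store's floor, let go, with the shutter still open (x of salve_jar in the frame of store between -0.09 and 0.09 m and y of salve_jar in the frame of store between -0.125 and 0.125 m and z of salve_jar in the frame of store between 0.115 and 0.135 m and angle between salve_jar's own z axis and vertical below 0.17 rad and contact force between the fingers and salve_jar below 0.1 N and value of joint shutter above 0.8 rad), for 0.2 s.
At the end, for the whole second after the job is handed in: The shutter is shut to within 0.1 rad (about 14 mm at the pull bar) and still; the small salve jar stands inside on the store's floor, upright within 10 degrees and at rest (value of joint shutter below 0.1 rad and velocity of joint shutter between -0.05 and 0.05 rad/s and x of salve_jar in the frame of store between -0.09 and 0.09 m and y of salve_jar in the frame of store between -0.125 and 0.125 m and z of salve_jar in the frame of store between 0.115 and 0.135 m and angle between salve_jar's own z axis and vertical below 0.17 rad and linear speed of salve_jar below 0.02 m/s); the robot touches nothing.
It fails at once if the larger jar is moved more than 30 mm (distance of balm_jar from where it was at the start of the episode above 0.03 m).
It also fails if it takes over 59 s, if anything falls off the work surface, if the arm or the gripper's body presses on something with over 40 N, if the wrist force passes 120 N, or if a joint passes its speed limit or range.

## Robot

A 6-joint arm with a two-finger parallel gripper is mounted at the origin on a cart in front of the work surface, level with it; the furniture and walls round the work are solid. World frame = base frame: x ahead of the robot, y to its left, z up, the work surface at z = 0. Lengths are in m, angles in degrees, forces in N, time in s.
With the tool pointing down it reaches from about 0.275 to 0.85 m from the base axis. Payload 19 kg.
Tool frame: the origin (TCP) lies on the centre line of the jaws, within the pads' length; the fingertips stand ahead of it and the grasp point (between the pads) lies 6 mm ahead of it (arm.tips_ahead is the y of the fingertips in the tool frame, in m); y points along the fingers, x is the direction in which the jaws open and shut, and the axes are right-handed (so a half turn about y gives the same grasp; the last joint's range is limited). The gripper opens to 85 mm and grips with 20 to 120 N. Pads are 22 mm wide; open, the fingers measure 114 mm over their backs; the gripper's body (76 mm by 85 mm) begins 54 mm behind the grasp point. The pads swing forward as they close: fully open they stand 13 mm farther back than shut.
Start: joints at [64.515, 8.623, 82.357, -0, 89.026, -7.678], TCP at [0.176, 0.547, 0.234] pointing down, gripper open.
Joint ranges: [-160.23, 160.23], [-39.13, 120.54], [6.94, 153.29], [-79.49, 259.48], [9.18, 160.14], [-161.06, 161.06]. Speed limits (degrees/s): [108.29, 108.29, 127.2, 172.46, 172.46, 172.46].

## Interface

Orientations are given as a 3x3 rotation matrix whose columns are the frame's x, y, z axes.
In Python, from rig import arm gives the robot as it stands.
- The arm moves only by the tool play_rows, never from a script. Its argument "motion" is a list that holds one entry, the list of rows, each a list of 7 numbers: the shift along the world's x, y, z in m, then the turn, a rotation vector about the world's x, y, z in degrees, then the finger opening in m, from 0 to 0.0854. In form: [[[x, y, z, ax, ay, az, claw], ...]]. A call has 1 to 20 rows; each row is the pose to reach, as a shift and turn from the pose commanded when the call began; what a row does not reach only later rows make up. A row lasts 1/8 s, in which the tool goes at most 62.5 mm and 10.7 degrees, less where a joint would pass 70% of its speed; a pose out of reach is approached as far as the arm can. A call with a gripper value outside its range is refused whole. The fingers move at their own pace and stop on an object; "force" is the grip in N (left out, the last holds). Time passes only in rows, so rows that repeat a pose let the fingers close. It gives the time, the measured TCP pose, the force and the opening at its end, in the units of the state.
- arm.get_obs(): the state, without advancing time (a new reading comes with each control period).
- arm.grab_frame(name): name is "scene" or "top"; returns a dict with "img" (384x512x3 uint8, red, green, blue), "depth" (384x512 float32, m along the optical axis (not along the pixel's ray), 0 where there is no reading), "K" (3x3 intrinsics, pixels), "k1" (the pictures are not rectified: a ray, as slopes to the right and down, at radius r is drawn at 1 + k1 r^2 times it, then the intrinsics apply), "position" and "attitude" of the camera in the world. Camera axes: x right, y down, z forward; pixel columns grow to the right and rows downward; lengths in m; the calibration is good to about 2 mm. A picture is of the moment at which its call begins.
- arm.job_done(): hands the job in, once; it reports no verdict.
The state is a dict: "time_s": time; "joint_pos": joint angles; "joint_vel": joint speeds; "effort": joint torques, N m; "position": TCP position; "tcp_rot": TCP orientation; "contact_force": force on the tool from outside, world axes, zero at the start; "moment": the same for the moment, N m; "gripper_width": finger opening in m.
Only numpy, scipy, OpenCV 4.12 (cv2) and the standard library are available. Lean on these libraries where they do the work, as an engineer would, in place of code of your own. Each camera call takes 0.05 s, during which the arm holds its last target.

## Working session

There is one attempt and no reset: what is moved stays moved. The work goes in short steps, Python scripts to look and compute and a tool call to move; the robot and the scene stay as the last step left them, time stands still between calls to the robot, and variables do not carry over. Pictures are saved under pics/ and viewed, and the job is handed in when it is done.

Besides the shell and the picture viewer there is one more tool, called after "Call:" in YAML: its name, and indented under it one key for each argument. play_rows: Moves the arm, as the interface text tells. Its arguments: {"type":"object","properties":{"motion":{"type":"array"},"force":{"type":"number"}},"required":["motion"]}

```bash
mkdir -p pics; ls; python3 - <<'E'
from rig import arm
import cv2,pickle
for n in("scene","top"):
    f=arm.grab_frame(n); pickle.dump(f,open(n+".pkl","wb"))
    cv2.imwrite(f"pics/{n}0.png",f["img"][:,:,::-1]); print(n,f["K"].tolist(),f["k1"],f["position"],f["attitude"])
o=arm.get_obs();print(o,arm.tips_ahead)
E
```

```text
pics
scene [[488.51095371327784, 0.0, 261.52528832732185], [0.0, 488.51095371327784, 190.73116421062878], [0.0, 0.0, 1.0]] -0.0133152225305241 [-0.33698316 -0.60573171  1.12749172] [[ 0.45245108 -0.63848542  0.62259489]
 [-0.8917886  -0.32311228  0.31671998]
 [-0.00105303 -0.69852332 -0.71558651]]
top [[427.1068642791874, 0.0, 255.69302291117066], [0.0, 427.1068642791874, 187.708570744441], [0.0, 0.0, 1.0]] 0.005121599141624174 [ 0.37923453 -0.13376306  1.12371383] [[ 9.45631436e-04 -9.89473027e-01  1.44714319e-01]
 [-9.99785830e-01 -3.92725234e-03 -2.03192149e-02]
 [ 2.06736448e-02 -1.44664111e-01 -9.89264826e-01]]
{'time_s': 0.1, 'joint_pos': array([ 6.45131706e+01,  8.64904877e+00,  8.23865716e+01,  1.26534489e-03,
        8.90267114e+01, -7.67781249e+00]), 'joint_vel': array([-0.02828595, -0.02286477, -0.03251586,  0.02189261,  0.02040738,
        0.00934344]), 'effort': array([ 4.58162336e-03, -7.14375901e+01, -5.71791065e+01, -4.68981889e-04,
        7.37649476e-03, -1.14298723e-04]), 'position': array([0.1757861 , 0.54725641, 0.23315027]), 'tcp_rot': array([[ 3.05845248e-01, -4.88056870e-04, -9.52081113e-01],
       [ 9.52080631e-01, -9.72522610e-04,  3.05845592e-01],
       [-1.07519045e-03, -9.99999408e-01,  1.67228073e-04]]), 'contact_force': array([-0.23358254, -0.22187281, -0.08027654]), 'moment': array([0.01171064, 0.00718511, 0.06050485]), 'gripper_width': 0.08533577409286293} 0.025
```

View pics/scene0.png

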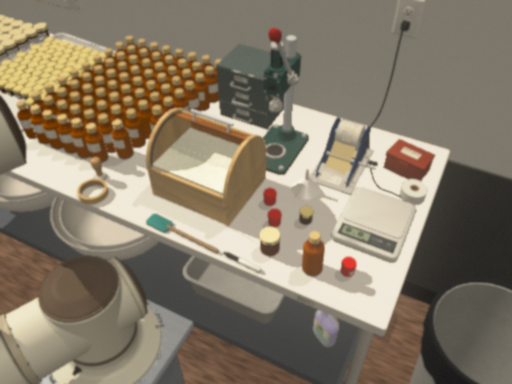

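View pics/top0.png

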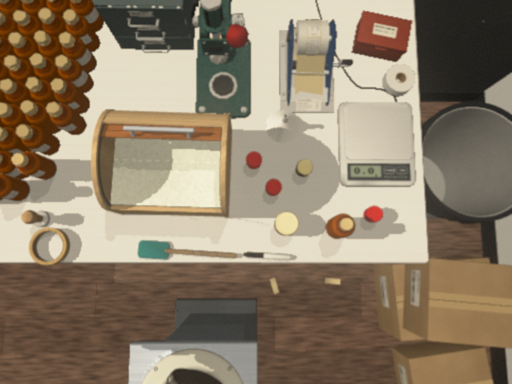

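The salve jar is at top (304,167) and scene (306,215). The balm jar is at top (286,224) and scene (270,241). The red look-alikes sit left of the salve jar, and the store is at top x 95–230, y 110–215 with the bar at about (160,130).

```bash
cat > h.py <<'E'
import numpy as np,cv2,pickle
def ray(f,u,v):
    K=f["K"];x=(u-K[0,2])/K[0,0];y=(v-K[1,2])/K[1,1]
    p=cv2.undistortPoints(np.array([[[u,v]]],float),K,np.array([f["k1"],0,0,0.]))[0,0]
    d=np.array(f["attitude"])@np.array([p[0],p[1],1.]);return np.array(f["position"]),d
def plane(f,u,v,z):
    o,d=ray(f,u,v);return o+d*(z-o[2])/d[2]
def tri(f1,p1,f2,p2):
    o1,d1=ray(f1,*p1);o2,d2=ray(f2,*p2)
    s=np.linalg.lstsq(np.c_[d1,-d2],o2-o1,rcond=None)[0]
    a=o1+d1*s[0];b=o2+d2*s[1];return (a+b)/2,np.linalg.norm(a-b)
def dep(f,u,v):
    o,d=ray(f,u,v);return o+d*f["depth"][int(round(v)),int(round(u))]
E
python3 - <<'E'
import pickle,cv2,numpy as np
from h import *
S=pickle.load(open("scene.pkl","rb"));T=pickle.load(open("top.pkl","rb"))
for n,f,b in(("ts",T,(85,95,245,225)),("tj",T,(230,130,400,250)),("ss",S,(135,95,275,225)),("sj",S,(250,170,365,285))):
    x0,y0,x1,y1=b;c=f["img"][y0:y1,x0:x1,::-1];k=min(800//(x1-x0),600//(y1-y0))
    cv2.imwrite(f"pics/{n}.png",cv2.resize(c,None,fx=k,fy=k,interpolation=cv2.INTER_CUBIC));print(n,b,k)
for f,n in((S,"S"),(T,"T")):
    h=cv2.cvtColor(f["img"],cv2.COLOR_RGB2HSV)
    m=cv2.inRange(h,(18,50,110),(35,200,255))
    k,l,st,c=cv2.connectedComponentsWithStats(m)
    for i in range(1,k):
        if st[i,4]>40 and c[i,0]>240: print(n,st[i],c[i],dep(f,*c[i]))
E
```

```text
ts (85, 95, 245, 225) 4
tj (230, 130, 400, 250) 4
ss (135, 95, 275, 225) 4
sj (250, 170, 365, 285) 5
S [323 123  35  53 878] [341.55922551 153.94077449] [ 0.84417266 -0.29667452  0.07593806]
S [403 149  16   9  48] [411.10416667 153.02083333] [ 0.95323752 -0.49707382  0.07402173]
S [299 205  15  14 164] [306.06097561 211.15853659] [ 0.58950964 -0.28306762  0.04431779]
S [259 226  22  20 351] [269.35612536 235.42735043] [ 0.4406139  -0.23442688  0.0667133 ]
S [343 226  27  14 150] [355.66 232.94] [ 0.58629943 -0.4409454   0.0327813 ]
S [308 230  14  13 141] [314.40425532 236.04255319] [ 0.43605214 -0.36564039  0.14216424]
S [314 319  15  18  56] [319.94642857 327.94642857] [ 0.53305939 -0.39738007 -0.46866361]
T [ 293   20   33   75 1505] [309.25049834  65.53156146] [ 0.85123609 -0.29321972  0.08057695]
T [374  24  23  14 180] [385.02777778  30.17777778] [ 0.95550427 -0.49711877  0.07221093]
T [296 159  17  17 219] [304.47945205 166.48858447] [ 0.59240507 -0.28136807  0.0470648 ]
T [351 166  30  11 237] [365.70464135 171.07172996] [ 0.58311178 -0.44220735  0.03668798]
T [274 211  25  
[... 184 characters left out ...]
27] [414.89867841 287.56828194] [ 0.24271515 -0.75813272 -0.48718824]
T [380 276  10  32 130] [384.03846154 292.06923077] [ 0.20068867 -0.72803771 -0.75879949]
T [270 278   9  16  99] [273.92929293 285.29292929] [ 0.21823207 -0.26036228 -0.90018054]
T [325 278  16   7  95] [332.44210526 280.95789474] [ 0.2379086  -0.53305575 -0.89925123]
T [ 428  292   84   22 1134] [470.95414462 302.24603175] [ 0.20291428 -0.90614183 -0.37501066]
T [396 295   9  14  89] [399.88764045 301.76404494] [ 0.17616282 -0.74594948 -0.61918206]
T [397 364  11  20  93] [402.53763441 374.07526882] [-0.14187015 -0.79914294 -0.7804388 ]
T [471 379  22   5  64] [483.953125 381.703125] [-0.14380015 -1.09167637 -0.67756723]
```

View pics/ts.png

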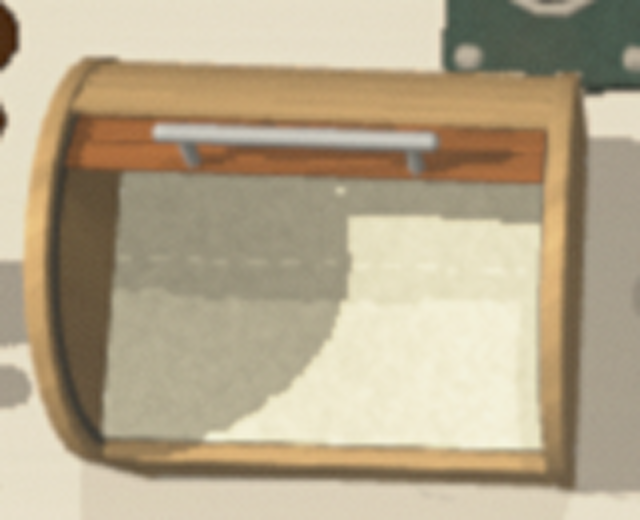

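View pics/ss.png

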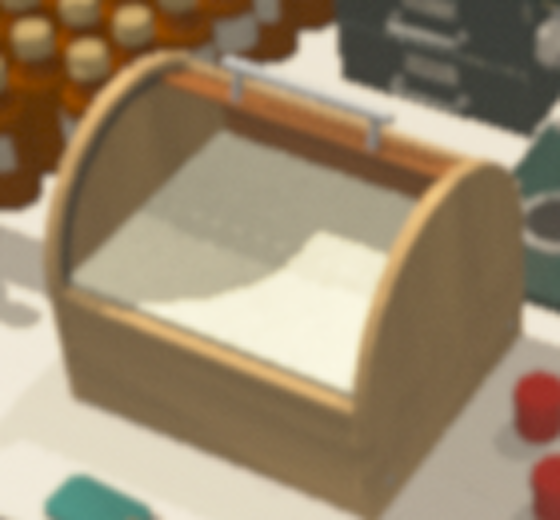

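View pics/tj.png

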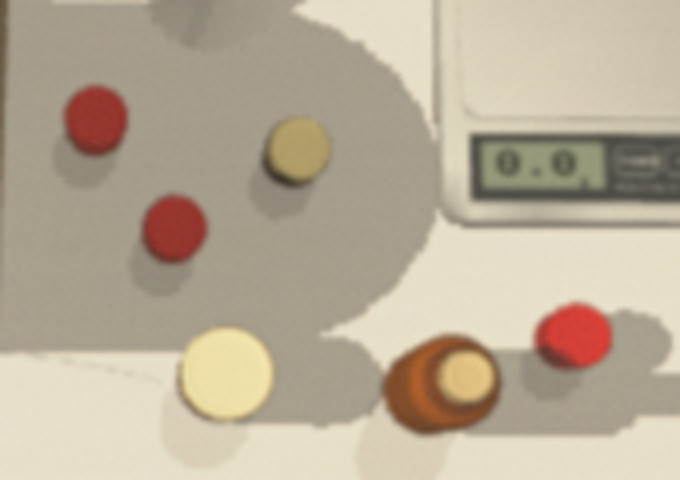

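View pics/sj.png

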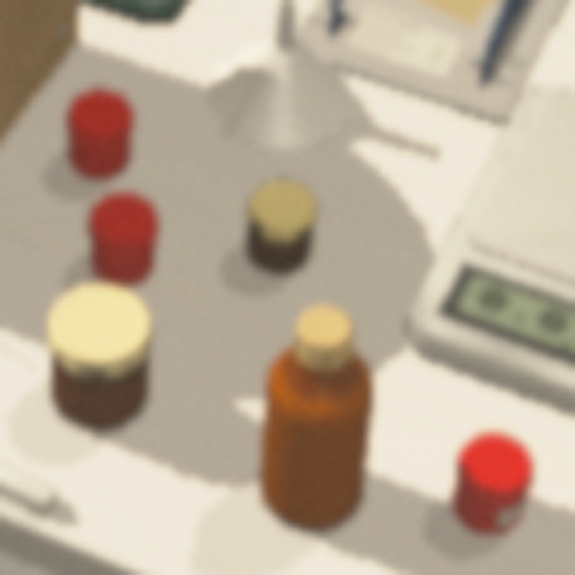

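```bash
python3 - <<'E'
import pickle
from h import *
np.set_printoptions(precision=4,suppress=True)
S=pickle.load(open("scene.pkl","rb"));T=pickle.load(open("top.pkl","rb"))
t=lambda x,y:(85+x/4-.4,95+y/4-.4)
s=lambda x,y:(135+x/4-.4,95+y/4-.4)
tj=lambda x,y:(230+x/4-.4,130+y/4-.4)
sj=lambda x,y:(250+x/5-.4,170+y/5-.4)
print("jar",tri(T,tj(299,149),S,sj(282,211)),plane(T,*tj(299,149),.044),plane(S,*sj(282,211),.044))
print("balm",tri(T,tj(227,373),S,sj(100,324)))
print("red",tri(T,tj(97,120),S,sj(101,118)),tri(T,tj(175,228),S,sj(124,221)))
print("barL",tri(T,t(154,132),S,s(225,62)));print("barR",tri(T,t(435,142),S,s(390,119)))
for p in((75,397),(372,516),(521,330)): print("base",plane(S,*s(*p),0))
# table and floor depth
for p in((200,300),(450,400),(350,250)): print("floor",dep(T,*t(*p)),dep(S,*s(300,220)))
# hood/side wall tops via depth
for p in((35,250),(568,250),(45,380),(565,380),(60,120),(560,110),(320,90),(350,460),(150,455),(530,460)): print("top",p,dep(T,*t(*p)))
E
```

```text
jar (array([ 0.5932, -0.2821,  0.0374]), np.float64(0.0005987060421004176)) [ 0.5921 -0.2814  0.044 ] [ 0.5873 -0.2838  0.044 ]
balm (array([ 0.4466, -0.232 ,  0.0633]), np.float64(0.0005077735443908449))
red (array([ 0.6117, -0.1515,  0.0392]), np.float64(0.0007139945273592087)) (array([ 0.541 , -0.2016,  0.0397]), np.float64(0.0005586244144522886))
barL (array([0.6342, 0.1267, 0.2477]), np.float64(0.0010328953656730069))
barR (array([ 0.6288, -0.0198,  0.2492]), np.float64(0.0013380109603734086))
base [0.4748 0.1967 0.    ]
base [ 0.4736 -0.078   0.    ]
base [ 0.7053 -0.088   0.    ]
floor [0.5674 0.132  0.1251] [0.6186 0.0616 0.1287]
floor [ 0.5082 -0.0167  0.1267] [0.6186 0.0616 0.1287]
floor [0.5972 0.0439 0.129 ] [0.6186 0.0616 0.1287]
top (35, 250) [0.5724 0.189  0.2382]
top (568, 250) [ 0.5866 -0.0875  0.1808]
top (45, 380) [0.5084 0.1925 0.2031]
top (565, 380) [ 0.5141 -0.0861  0.1703]
top (60, 120) [0.6456 0.183  0.229 ]
top (560, 110) [ 0.6583 -0.0838  0.2124]
top (320, 90) [0.6719 0.0501 0.2023]
top (350, 460) [0.4734 0.042  0.119 ]
top (150, 455) [0.4762 0.1594 0.1173]
top (530, 460) [ 0.4737 -0.0635  0.119 ]
```

```bash
cat >> h.py <<'E'
def cloud(f):
    K=f["K"];H,W=f["depth"].shape;u,v=np.meshgrid(np.arange(W),np.arange(H))
    p=cv2.undistortPoints(np.stack([u,v],-1).reshape(-1,1,2).astype(float),K,np.array([f["k1"],0,0,0.]))[:,0]
    d=np.c_[p,np.ones(len(p))]@np.array(f["attitude"]).T
    return (np.array(f["position"])+d*f["depth"].reshape(-1,1)).reshape(H,W,3)
E
python3 - <<'E'
import pickle
from h import *
np.set_printoptions(precision=4,suppress=True)
S=pickle.load(open("scene.pkl","rb"));T=pickle.load(open("top.pkl","rb"))
C=cloud(S);D=cloud(T)
def poly(pts):
    m=np.zeros(C.shape[:2],np.uint8);cv2.fillPoly(m,[np.array([(135+x/4,95+y/4) for x,y in pts],np.int32)],1);return m>0
for n,pts in(("front",[(80,320),(350,415),(350,490),(85,385)]),("right",[(385,400),(440,240),(500,200),(505,310),(390,480)])):
    P=C[poly(pts)];c=P.mean(0);n_=np.linalg.svd(P-c,full_matrices=False)[2][2];n_*=np.sign(n_[0 if n=="front" else 1]);r=(P-c)@n_
    P=P[abs(r)<.006];c=P.mean(0);n_=np.linalg.svd(P-c,full_matrices=False)[2][2];n_*=np.sign(n_[0 if n=="front" else 1])
    print(n,c,n_,len(P),((P-c)@n_).std())
# left & right outer edges in top view, floor z
for n,X in(("S",C),("T",D)):
    m=(X[...,0]>.52)&(X[...,0]<.6)&(X[...,1]>-.03)&(X[...,1]<.12)&(X[...,2]>.1)&(X[...,2]<.15)
    print(n,"floor",np.median(X[m][:,2]));m=(X[...,0]>.45)&(X[...,0]<.6)&(X[...,1]>-.2)&(X[...,1]<-.13)&(X[...,2]<.02);print("table",np.median(X[m][:,2]))
# radius profile hood: top view points x,z at y near .05
m=(abs(D[...,1]-.05)<.06)&(D[...,0]>.64)&(D[...,0]<.71)&(D[...,2]>.12);P=D[m]
A=np.c_[P[:,0]];print(len(P));
# centre x with radius 117, z .12
x0=P[:,0]-np.sqrt(np.maximum(.117**2-(P[:,2]-.12)**2,0)); print("axis x", np.percentile(x0,[10,25,50,75,90]))
E
```

```text
front [0.4698 0.0505 0.0668] [ 0.9953 -0.0238  0.0936] 305 0.0016071707328690124
right [ 0.576  -0.0881  0.1033] [0.0074 0.9997 0.0232] 378 0.0010776842306578908
S floor 0.1256174145813862
table -0.4799068568750191
T floor 0.12555357109274562
table 0.00033185449847927817
861
axis x [0.5769 0.5869 0.5888 0.5901 0.5911]
```

Heights check out: lid depth is about 0.044–0.047, the store floor 0.1256 and the table about 0. The store centre is about (0.589, 0.053) with yaw around −1°. First I'll move above the salve jar.

Call:
play_rows:
  motion:
    - [[0,0,0.06,0,0,0,0.085],[0,0,0.12,0,0,0,0.085],[0.024,-0.049,0.13,0,0,1,0.085],[0.049,-0.098,0.13,0,0,2,0.085],[0.073,-0.146,0.13,0,0,3,0.085],[0.098,-0.195,0.13,0,0,4,0.085],[0.122,-0.244,0.13,0,0,5,0.085],[0.146,-0.293,0.13,0,0,6,0.085],[0.171,-0.342,0.13,0,0,7,0.085],[0.195,-0.39,0.13,0,0,8,0.085],[0.22,-0.439,0.13,0,0,9,0.085],[0.244,-0.488,0.13,0,0,10,0.085],[0.268,-0.537,0.13,0,0,11,0.085],[0.293,-0.586,0.13,0,0,12,0.085],[0.317,-0.634,0.13,0,0,13,0.085],[0.342,-0.683,0.13,0,0,14,0.085],[0.366,-0.732,0.13,0,0,15,0.085],[0.39,-0.781,0.13,0,0,17,0.085],[0.415,-0.83,0.13,0,0,17.8,0.085],[0.415,-0.83,0.13,0,0,17.8,0.085]]
  force: 30

```text
time_s: 2.6
position: [0.5916, -0.2858, 0.3605]
tcp_rot: [[0.003, -0.004, -1.0], [1.0, 0.002, 0.003], [0.002, -1.0, 0.004]]
contact_force: [0.3, 0.3, -0.4]
gripper_width: 0.0853
```

Call:
play_rows:
  motion:
    - [[0,0,-0.05,0,0,0,0.085],[0,0,-0.1,0,0,0,0.085],[0,0,-0.15,0,0,0,0.085],[0,0,-0.2,0,0,0,0.085],[0,0,-0.24,0,0,0,0.085],[0,0,-0.24,0,0,0,0.085]]

```text
time_s: 3.35
position: [0.5895, -0.2812, 0.1212]
tcp_rot: [[-0.0, -0.004, -1.0], [1.0, 0.003, -0.0], [0.003, -1.0, 0.004]]
contact_force: [-0.5, 0.2, 0.4]
gripper_width: 0.085
```

```bash
python3 - <<'E'
from rig import arm
import cv2,numpy as np
o=arm.get_obs();print(o["position"],o["joint_pos"])
a=arm.grab_frame("top")["img"][130:250,230:400,::-1];b=arm.grab_frame("scene")["img"][150:270,220:390,::-1]
cv2.imwrite("pics/pre.png",np.vstack([cv2.resize(i,None,fx=2.5,fy=2.5) for i in(a,b)]))
E
```

```text
[ 0.58951206 -0.28122371  0.12116361] [-3.22556546e+01  2.12795026e+01  7.97034543e+01 -4.57277509e-04
  7.93072641e+01 -1.22266436e+02]
```

View pics/pre.png

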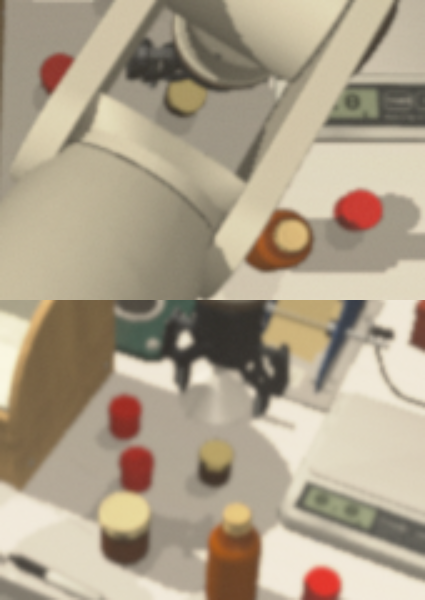

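The lid is still visible and clear of the fingers, which straddle it. I'll descend and grip.

Call:
play_rows:
  motion:
    - [[0.001,-0.001,-0.03,0,0,0,0.085],[0.001,-0.001,-0.06,0,0,0,0.085],[0.001,-0.001,-0.078,0,0,0,0.085],[0.001,-0.001,-0.088,0,0,0,0.085],[0.001,-0.001,-0.088,0,0,0,0.085],[0.001,-0.001,-0.088,0,0,0,0.06],[0.001,-0.001,-0.088,0,0,0,0.05],[0.001,-0.001,-0.088,0,0,0,0.036],[0.001,-0.001,-0.088,0,0,0,0.036],[0.001,-0.001,-0.088,0,0,0,0.036],[0.001,-0.001,-0.088,0,0,0,0.036],[0.001,-0.001,-0.088,0,0,0,0.036]]
  force: 30

```text
time_s: 4.95
position: [0.5922, -0.2837, 0.0367]
tcp_rot: [[0.0, 0.001, -1.0], [1.0, -0.001, 0.0], [-0.001, -1.0, -0.001]]
contact_force: [-1.4, 1.6, 6.9]
gripper_width: 0.0388
```

Call:
play_rows:
  motion:
    - [[0,0,0.01,0,0,0,0.034],[0,0,0.03,0,0,0,0.034],[0,0,0.06,0,0,0,0.034],[0,0,0.06,0,0,0,0.034]]

```text
time_s: 5.45
position: [0.593, -0.2843, 0.0996]
tcp_rot: [[0.0, 0.004, -1.0], [1.0, -0.003, 0.0], [-0.003, -1.0, -0.004]]
contact_force: [-0.2, -0.4, -1.0]
gripper_width: 0.039
```

```bash
python3 - <<'E'
from rig import arm
import cv2,numpy as np
o=arm.get_obs();print(o["position"],o["contact_force"],o["gripper_width"])
b=arm.grab_frame("scene")["img"][150:270,220:390,::-1]
cv2.imwrite("pics/grip.png",cv2.resize(b,None,fx=4,fy=4,interpolation=2))
E
```

```text
[ 0.59304746 -0.28429177  0.09960645] [-0.24554051 -0.36772335 -1.00945826] 0.03897993605879474
```

View pics/grip.png

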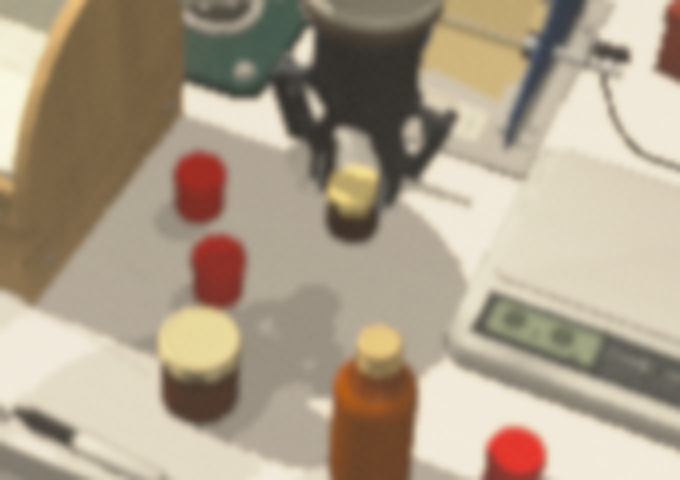

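The jar is held upright at 39 mm between the fingers. I'll lift it and carry it over the store.

Call:
play_rows:
  motion:
    - [[0,0,0.05,0,0,0,0.034],[0,0,0.1,0,0,0,0.034],[0,0,0.15,0,0,0,0.034],[0,0,0.2,0,0,0,0.034],[-0.003,0.02,0.25,0,0,0,0.034],[-0.01,0.06,0.26,0,0,0,0.034],[-0.016,0.1,0.26,0,0,0,0.034],[-0.022,0.14,0.26,0,0,0,0.034],[-0.029,0.18,0.26,0,0,0,0.034],[-0.035,0.22,0.26,0,0,0,0.034],[-0.042,0.26,0.26,0,0,0,0.034],[-0.048,0.3,0.26,0,0,0,0.034],[-0.052,0.325,0.26,0,0,-0.5,0.034],[-0.055,0.338,0.26,0,0,-1,0.034],[-0.055,0.338,0.26,0,0,-1,0.034],[-0.055,0.338,0.26,0,0,-1,0.034]]

```text
time_s: 7.5
position: [0.537, 0.0536, 0.3555]
tcp_rot: [[0.018, -0.0, -1.0], [1.0, -0.0, 0.018], [-0.0, -1.0, 0.0]]
contact_force: [-0.3, -0.4, -0.5]
gripper_width: 0.0387
```

```bash
python3 - <<'E'
from rig import arm
import cv2,numpy as np
o=arm.get_obs();print(o["position"],o["contact_force"],o["gripper_width"])
a=arm.grab_frame("top")["img"][80:230,80:280,::-1];b=arm.grab_frame("scene")["img"][60:235,120:300,::-1]
cv2.imwrite("pics/over.png",np.hstack([cv2.resize(i,(400,350),interpolation=2) for i in(a,b)]))
E
```

```text
[0.53700777 0.05361326 0.35551534] [-0.26020831 -0.38159361 -0.48608664] 0.03871625960659553
```

View pics/over.png

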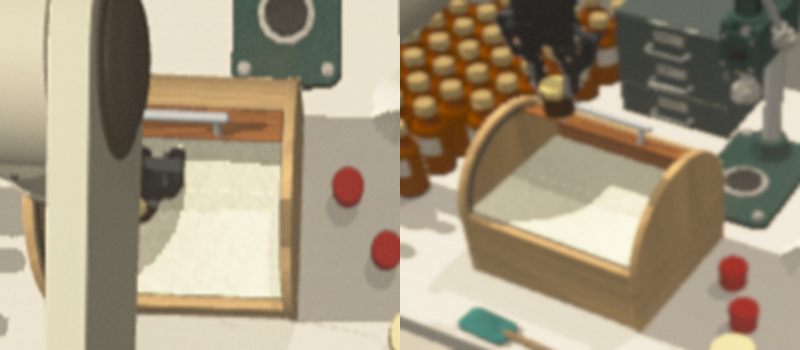

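Call:
play_rows:
  motion:
    - [[0,0,-0.04,0,0,0,0.034],[0,0,-0.08,0,0,0,0.034],[0,0,-0.12,0,0,0,0.034],[0,0,-0.15,0,0,0,0.034],[0,0,-0.17,0,0,0,0.034],[0,0,-0.182,0,0,0,0.034],[0,0,-0.188,0,0,0,0.034],[0,0,-0.191,0,0,0,0.034],[0,0,-0.192,0,0,0,0.034],[0,0,-0.192,0,0,0,0.034]]

```text
time_s: 8.85
position: [0.537, 0.0544, 0.1641]
tcp_rot: [[0.018, 0.001, -1.0], [1.0, -0.0, 0.018], [-0.0, -1.0, -0.001]]
contact_force: [-0.2, -0.4, -0.6]
gripper_width: 0.0389
```

Call:
play_rows:
  motion:
    - [[0,0,-0.001,0,0,0,0.034],[0,0,-0.002,0,0,0,0.034],[0,0,-0.002,0,0,0,0.034]]

```text
time_s: 9.22
position: [0.5369, 0.0544, 0.1618]
tcp_rot: [[0.018, 0.0, -1.0], [1.0, -0.0, 0.018], [-0.0, -1.0, -0.0]]
contact_force: [-1.0, -0.1, 0.5]
gripper_width: 0.0391
```

```bash
python3 - <<'E'
from rig import arm
import cv2,numpy as np
o=arm.get_obs();print(o["position"],o["contact_force"],o["gripper_width"])
b=arm.grab_frame("scene")["img"][90:235,130:290,::-1]
cv2.imwrite("pics/low.png",cv2.resize(b,None,fx=4,fy=4,interpolation=2))
E
```

```text
[0.5369061  0.05442998 0.16179024] [-1.04933224 -0.06121697  0.47281761] 0.03914558533716467
```

View pics/low.png

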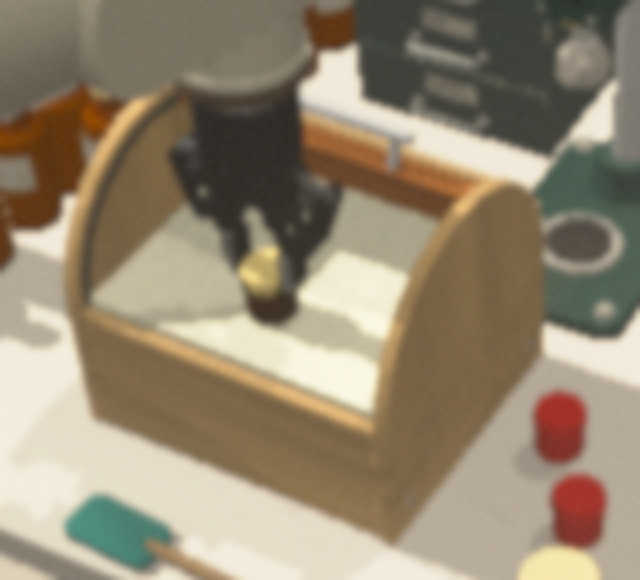

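The jar is at the floor and just starting to touch. I'll release it and retreat straight up.

Call:
play_rows:
  motion:
    - [[0,0,-0.001,0,0,0,0.034],[0,0,-0.001,0,0,0,0.042],[0,0,-0.001,0,0,0,0.055],[0,0,-0.001,0,0,0,0.07],[0,0,-0.001,0,0,0,0.08],[0,0,-0.001,0,0,0,0.08],[0,0,0.01,0,0,0,0.08],[0,0,0.03,0,0,0,0.08],[0,0,0.07,0,0,0,0.08],[0,0,0.11,0,0,0,0.08],[0,0,0.16,0,0,0,0.06],[0,0,0.2,0,0,0,0.03],[0,0,0.24,0,0,0,0],[0,0,0.24,0,0,0,0]]

```text
time_s: 11.02
position: [0.5371, 0.0544, 0.4054]
tcp_rot: [[0.018, 0.005, -1.0], [1.0, -0.0, 0.018], [-0.0, -1.0, -0.005]]
contact_force: [0.4, 0.6, -0.6]
gripper_width: 0.0073
```

```bash
python3 - <<'E'
from rig import arm
import cv2,numpy as np
o=arm.get_obs();print(o["position"],o["contact_force"],o["gripper_width"])
b=arm.grab_frame("scene")["img"][90:235,130:290,::-1]
cv2.imwrite("pics/rel.png",cv2.resize(b,None,fx=4,fy=4,interpolation=2))
E
```

```text
[0.5370684  0.05441608 0.40543512] [ 0.38281351  0.56355914 -0.56201747] 0.007324025558395834
```

View pics/rel.png

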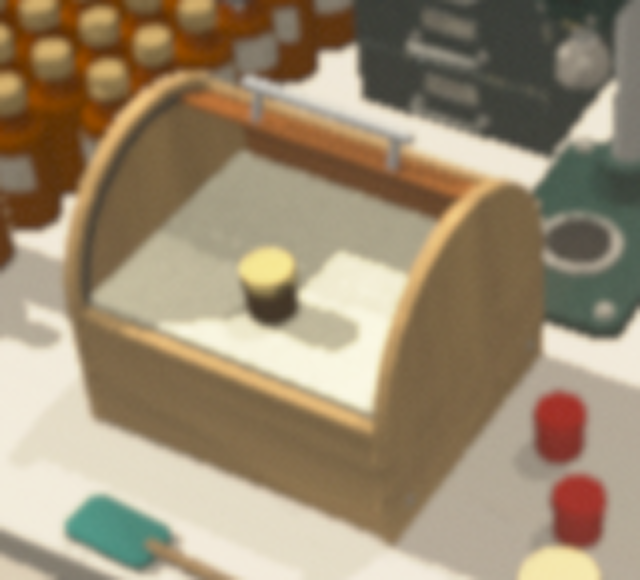

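The jar stands free and upright on the floor. Before pushing the bar I need the closed-fingertip height and the bar's location.

```bash
python3 - <<'E'
from rig import arm
from h import *
np.set_printoptions(precision=4,suppress=True)
f=arm.grab_frame("scene");t=arm.grab_frame("top");pickle.dump(f,open("s2.pkl","wb"));pickle.dump(t,open("t2.pkl","wb"))
C=cloud(f);o=arm.get_obs();print(o["position"],o["gripper_width"])
p=o["position"]
m=(abs(C[...,0]-p[0])<.05)&(abs(C[...,1]-p[1])<.05)&(C[...,2]>.3)&(C[...,2]<.46)
P=C[m]
for a in np.arange(.35,.42,.005):
    q=P[(P[:,2]>a)&(P[:,2]<=a+.005)]
    if len(q):print(round(a,3),len(q),q[:,:2].min(0),q[:,:2].max(0))
b=f["img"][0:180,100:320,::-1]
cv2.imwrite("pics/tip.png",cv2.resize(b,None,fx=3.5,fy=3.3,interpolation=2))
E
```

```text
[0.5367 0.0544 0.4012] 0.0002861644931922926
0.4 3 [0.528  0.0482] [0.536  0.0565]
0.405 11 [0.5247 0.0435] [0.5422 0.0611]
0.41 20 [0.5206 0.0409] [0.5427 0.0658]
0.415 14 [0.5242 0.0417] [0.5359 0.0685]
0.42 24 [0.5246 0.0399] [0.5418 0.0671]
```

View pics/tip.png

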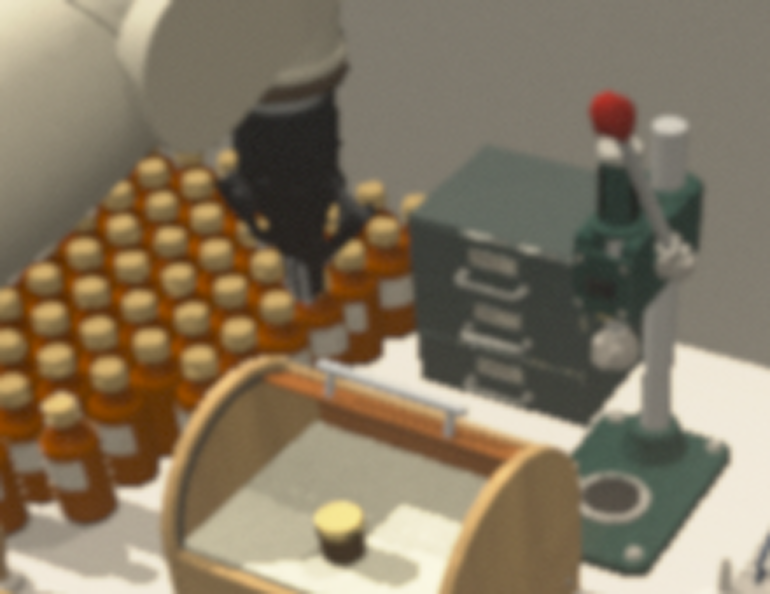

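```bash
python3 - <<'E'
from h import *
np.set_printoptions(precision=4,suppress=True)
f=pickle.load(open("s2.pkl","rb"));C=cloud(f)
for v in range(76,95):print(v,[tuple(np.round(C[v,u],3)) for u in (186,188,190)],f["img"][v,187])
for v in (88,90,91,92):
    o,d=ray(f,188,v);s=(.530-o[0])/d[0];print(v,o+d*s)
for n in("s2","scene"): pass
h=pickle.load(open("t2.pkl","rb"));D=cloud(h)
b=h["img"][95:225,85:245,::-1];cv2.imwrite("pics/t2.png",cv2.resize(b,None,fx=4,fy=4,interpolation=2))
E
```

```text
76 [(np.float64(0.521), np.float64(0.042), np.float64(0.454)), (np.float64(0.526), np.float64(0.04), np.float64(0.452)), (np.float64(0.526), np.float64(0.034), np.float64(0.454))] [42 39 35]
77 [(np.float64(0.525), np.float64(0.046), np.float64(0.448)), (np.float64(0.525), np.float64(0.04), np.float64(0.45)), (np.float64(0.525), np.float64(0.033), np.float64(0.452))] [39 36 33]
78 [(np.float64(0.528), np.float64(0.049), np.float64(0.443)), (np.float64(0.525), np.float64(0.04), np.float64(0.447)), (np.float64(0.523), np.float64(0.032), np.float64(0.451))] [42 37 34]
79 [(np.float64(0.525), np.float64(0.047), np.float64(0.442)), (np.float64(0.529), np.float64(0.044), np.float64(0.441)), (np.float64(0.532), np.float64(0.04), np.float64(0.44))] [47 43 38]
80 [(np.float64(0.529), np.float64(0.05), np.float64(0.436)), (np.float64(0.528), np.float64(0.043), np.float64(0.438)), (np.float64(0.532), np.float64(0.039), np.float64(0.438))] [58 55 51]
81 [(np.float64(0.525), np.float64(0.047), np.float64(0.436)), (np.float64(0.531), np.float64(0.045), np.float64(0.433)), (np.float64(0.538), np.fl
[... 1950 characters left out ...]
[111  89  76]
92 [(np.float64(0.871), np.float64(0.316), np.float64(0.11)), (np.float64(0.87), np.float64(0.306), np.float64(0.114)), (np.float64(0.871), np.float64(0.298), np.float64(0.115))] [119  78  56]
93 [(np.float64(0.869), np.float64(0.315), np.float64(0.107)), (np.float64(0.871), np.float64(0.307), np.float64(0.108)), (np.float64(0.876), np.float64(0.302), np.float64(0.107))] [121  67  33]
94 [(np.float64(0.865), np.float64(0.313), np.float64(0.106)), (np.float64(0.872), np.float64(0.309), np.float64(0.103)), (np.float64(0.876), np.float64(0.303), np.float64(0.102))] [120  62  13]
88 [0.53   0.0476 0.4121]
90 [0.53   0.0484 0.4057]
91 [0.53   0.0488 0.4025]
92 [0.53   0.0492 0.3993]
```

Call:
play_rows:
  motion:
    - [[0.04,0,0,0,0,0,0],[0.08,0,0,0,0,0,0],[0.121,0,0,0,0,0,0],[0.121,0,-0.04,0,0,0,0],[0.121,0,-0.08,0,0,0,0],[0.121,0,-0.11,0,0,0,0],[0.121,0,-0.127,0,0,0,0],[0.121,0,-0.138,0,0,0,0],[0.121,0,-0.138,0,0,0,0]]

```text
time_s: 12.3
position: [0.6578, 0.0544, 0.2635]
tcp_rot: [[0.018, -0.0, -1.0], [1.0, -0.0, 0.018], [-0.0, -1.0, 0.0]]
contact_force: [0.7, 0.7, 0.1]
gripper_width: -0.0
```

```bash
cat > look.py <<'E'
import sys
from rig import arm
from h import *
np.set_printoptions(precision=4,suppress=True)
n=sys.argv[1]
f=arm.grab_frame("scene");t=arm.grab_frame("top");pickle.dump(f,open(n+"s.pkl","wb"));pickle.dump(t,open(n+"t.pkl","wb"))
o=arm.get_obs();print(o["time_s"],o["position"],o["contact_force"],o["gripper_width"])
a=t["img"][85:225,85:255,::-1];b=f["img"][60:235,130:290,::-1]
cv2.imwrite(f"pics/{n}.png",np.hstack([cv2.resize(a,(400,329),interpolation=2),cv2.resize(b,(366,400),interpolation=2)[:329]]))
b=f["img"][60:160,150:275,::-1];cv2.imwrite(f"pics/{n}z.png",cv2.resize(b,(750,600),interpolation=2))
E
python3 look.py a
```

```text
12.4 [0.6581 0.0544 0.2647] [0.314  0.0447 0.2881] -0.00024710825749647554
```

View pics/az.png

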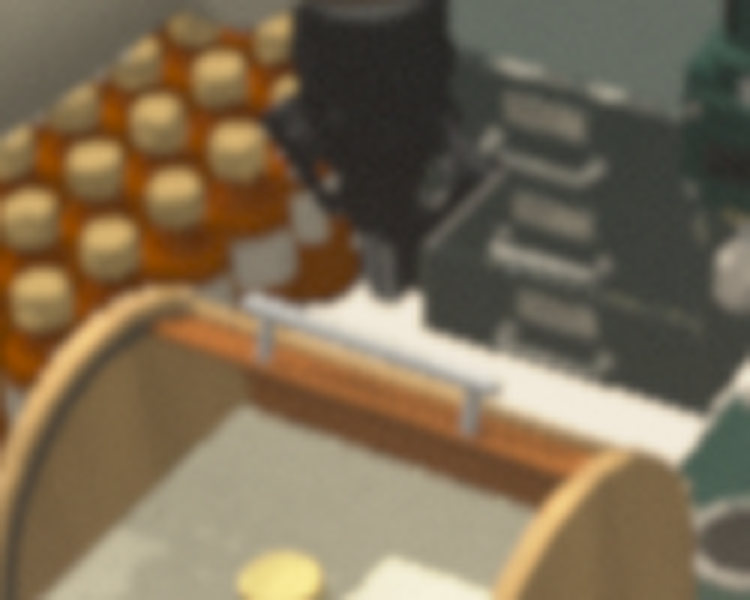

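View pics/a.png

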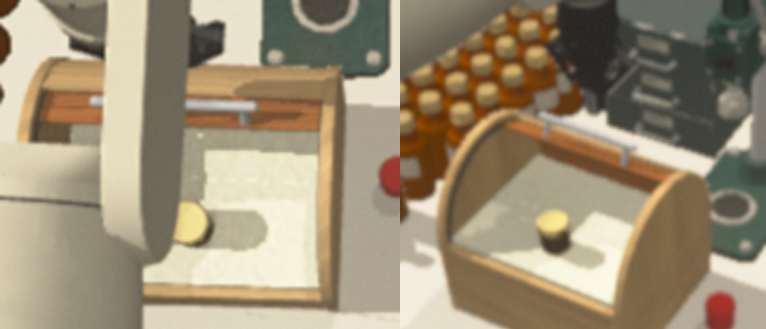

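```bash
python3 - <<'E'
from h import *
np.set_printoptions(precision=4,suppress=True)
f=pickle.load(open("as.pkl","rb"));C=cloud(f)
for v in range(102,112): print(v,C[v,214],C[v,215],C[v,216])
o,d=ray(f,215,109.5)
for y in (.045,.055): 
    s=(.65-o[0])/d[0]
print(o+d*s)
# gripper-body points: check x,y
m=(C[...,0]>.58)&(C[...,0]<.72)&(C[...,1]>0)&(C[...,1]<.11)&(C[...,2]>.265)
for z in (.27,.28,.3,.32,.34): 
    q=C[m&(abs(C[...,2]-z)<.006)];print(z,q.min(0) if len(q) else None,q.max(0) if len(q) else None)
# bar triangulation
E
```

```text
102 [0.6496 0.0508 0.2915] [0.6484 0.0466 0.2936] [0.6512 0.045  0.2924]
103 [0.6482 0.0502 0.2892] [0.6489 0.0472 0.2897] [0.6531 0.0465 0.2872]
104 [0.6453 0.0486 0.288 ] [0.6484 0.0472 0.2865] [0.6536 0.0471 0.2831]
105 [0.6489 0.0512 0.2813] [0.6521 0.0499 0.2797] [0.6512 0.0458 0.2815]
106 [0.6485 0.0513 0.278 ] [0.6496 0.0486 0.2781] [0.6519 0.0466 0.2773]
107 [0.6435 0.0482 0.2786] [0.6453 0.046  0.2782] [0.6516 0.0467 0.2739]
108 [0.6467 0.0507 0.2721] [0.6518 0.0506 0.2689] [0.6536 0.0483 0.2685]
109 [0.648  0.0518 0.2674] [0.6449 0.0463 0.2712] [0.6523 0.0477 0.2659]
110 [0.6495 0.0532 0.2623] [0.6462 0.0474 0.2664] [0.9474 0.243  0.0041]
111 [0.9404 0.2479 0.0024] [0.9442 0.2458 0.0006] [ 0.9473  0.2433 -0.0007]
[0.65   0.0498 0.2649]
0.27 [0.6432 0.04   0.2652] [0.6634 0.0692 0.2757]
0.28 [0.6435 0.0392 0.2745] [0.6649 0.066  0.2855]
0.3 [0.6422 0.0394 0.2942] [0.6567 0.0641 0.3058]
0.32 [0.6381 0.0109 0.3143] [0.6706 0.1011 0.326 ]
0.34 [0.6364 0.0026 0.334 ] [0.6628 0.1096 0.346 ]
```

Call:
play_rows:
  motion:
    - [[0,0,-0.005,0,0,0,0],[0,0,-0.01,0,0,0,0],[0,0,-0.013,0,0,0,0],[0,0,-0.016,0,0,0,0],[0,0,-0.016,0,0,0,0]]

```text
time_s: 13.02
position: [0.6578, 0.0545, 0.2474]
tcp_rot: [[0.018, -0.0, -1.0], [1.0, -0.0, 0.018], [-0.0, -1.0, 0.0]]
contact_force: [0.9, -0.0, 0.2]
gripper_width: 0.0002
```

```bash
python3 look.py b
```

```text
13.125 [0.6579 0.0544 0.2478] [-0.3417 -0.6665 -0.5842] 0.00019851723713772482
```

View pics/bz.png

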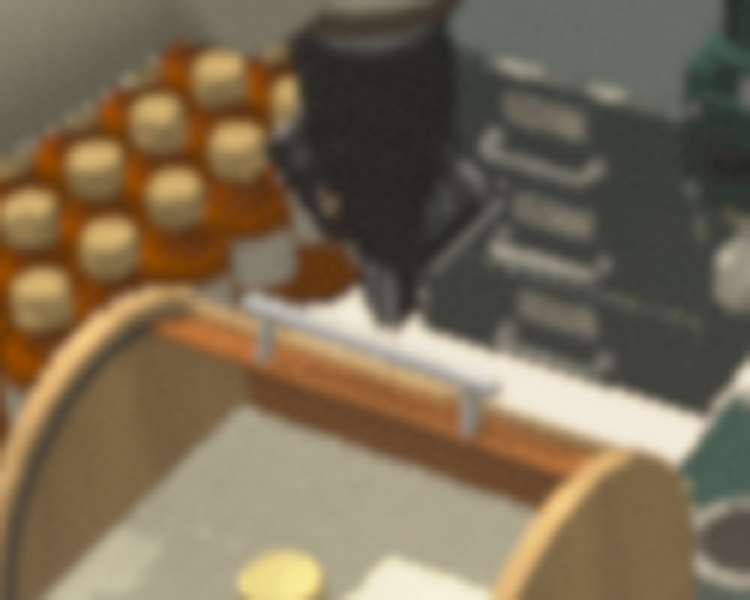

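Call:
play_rows:
  motion:
    - [[0,0,-0.003,0,0,0,0],[0,0,-0.006,0,0,0,0],[0,0,-0.008,0,0,0,0],[0,0,-0.008,0,0,0,0]]

```text
time_s: 13.62
position: [0.6578, 0.0544, 0.2395]
tcp_rot: [[0.018, -0.0, -1.0], [1.0, -0.0, 0.018], [-0.0, -1.0, 0.0]]
contact_force: [0.5, -0.5, -1.0]
gripper_width: -0.0001
```

```bash
python3 look.py c
```

```text
13.725 [0.6579 0.0544 0.2397] [-0.285   0.4357  0.2125] -0.00013771364204509632
```

View pics/cz.png

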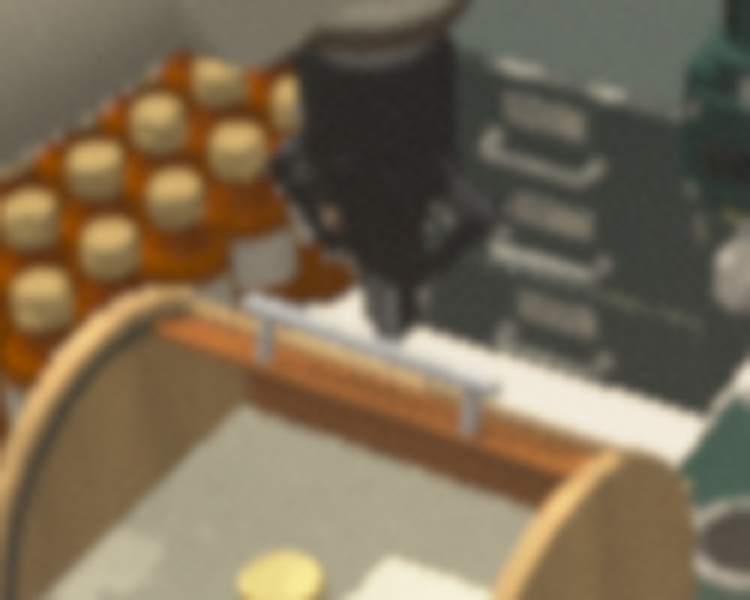

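Call:
play_rows:
  motion:
    - [[0,0,-0.003,0,0,0,0],[0,0,-0.006,0,0,0,0],[0,0,-0.008,0,0,0,0],[0,0,-0.01,0,0,0,0],[0,0,-0.01,0,0,0,0]]

```text
time_s: 14.35
position: [0.6578, 0.0544, 0.2295]
tcp_rot: [[0.018, -0.0, -1.0], [1.0, -0.0, 0.018], [-0.0, -1.0, 0.0]]
contact_force: [-0.3, 0.2, -0.6]
gripper_width: 0.0001
```

```bash
python3 look.py d
```

```text
14.45 [0.6579 0.0544 0.2297] [-0.0583  0.1449  0.8967] -2.7402859083881445e-05
```

View pics/dz.png

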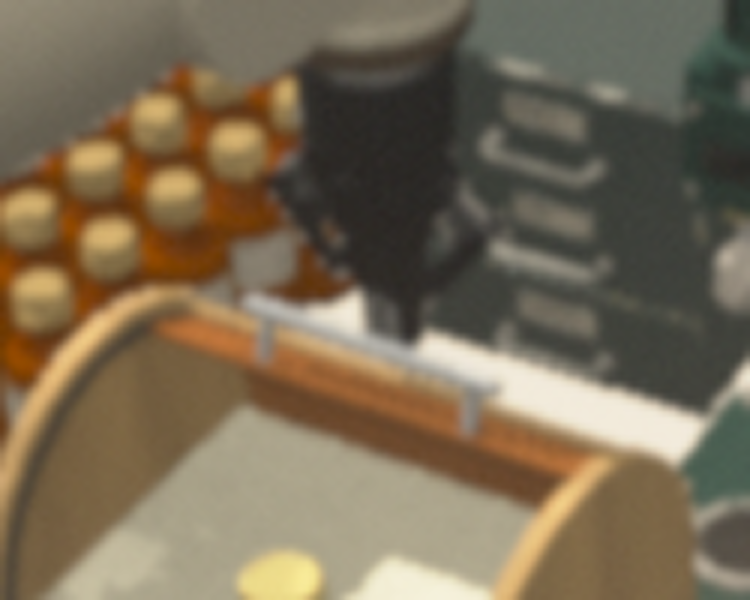

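Call:
play_rows:
  motion:
    - [[-0.005,0,-0.001,0,0,0,0],[-0.01,0,-0.001,0,0,0,0],[-0.015,0,0,0,0,0,0],[-0.02,0,0.002,0,0,0,0],[-0.027,0,0.004,0,0,0,0],[-0.034,0,0.006,0,0,0,0],[-0.04,0,0.008,0,0,0,0],[-0.047,0,0.009,0,0,0,0],[-0.054,0,0.01,0,0,0,0],[-0.06,0,0.01,0,0,0,0],[-0.06,0,0.01,0,0,0,0]]

```text
time_s: 15.82
position: [0.5974, 0.0544, 0.2399]
tcp_rot: [[0.018, -0.0, -1.0], [1.0, -0.0, 0.018], [-0.0, -1.0, 0.0]]
contact_force: [0.1, 0.3, -0.0]
gripper_width: -0.0004
```

```bash
python3 look.py e
```

```text
15.925 [0.5977 0.0543 0.2398] [ 0.9078 -0.5001  0.5867] -0.0003694249279844102
```

View pics/ez.png

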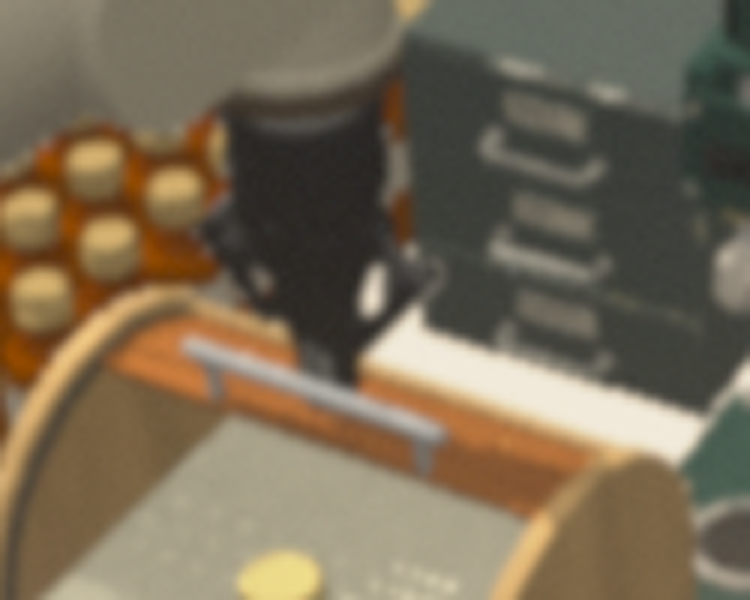

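View pics/e.png

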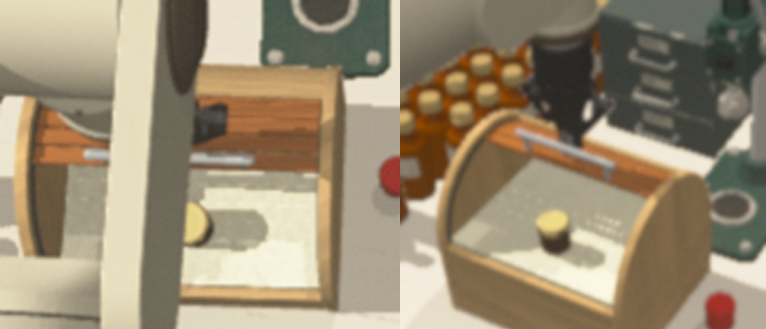

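The bar moved forward with the fingers pushing from behind, and the jar is undisturbed. I'll continue along the arc.

Call:
play_rows:
  motion:
    - [[-0.007,0,0,0,0,0,0],[-0.014,0,0,0,0,0,0],[-0.02,0,0,0,0,0,0],[-0.027,0,-0.001,0,0,0,0],[-0.034,0,-0.002,0,0,0,0],[-0.04,0,-0.003,0,0,0,0],[-0.047,0,-0.005,0,0,0,0],[-0.054,0,-0.007,0,0,0,0],[-0.06,0,-0.009,0,0,0,0],[-0.065,0,-0.011,0,0,0,0],[-0.07,0,-0.013,0,0,0,0],[-0.07,0,-0.013,0,0,0,0]]

```text
time_s: 17.42
position: [0.5273, 0.0544, 0.2266]
tcp_rot: [[0.018, -0.0, -1.0], [1.0, -0.0, 0.018], [-0.0, -1.0, 0.0]]
contact_force: [0.4, 0.5, 0.5]
gripper_width: 0.0
```

```bash
python3 look.py g
```

```text
17.525 [0.5275 0.0544 0.2269] [0.555  0.1124 0.1712] -5.319967005746398e-05
```

View pics/g.png

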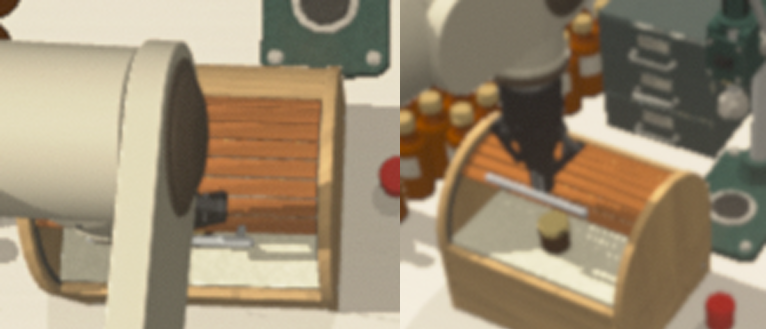

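View pics/gz.png

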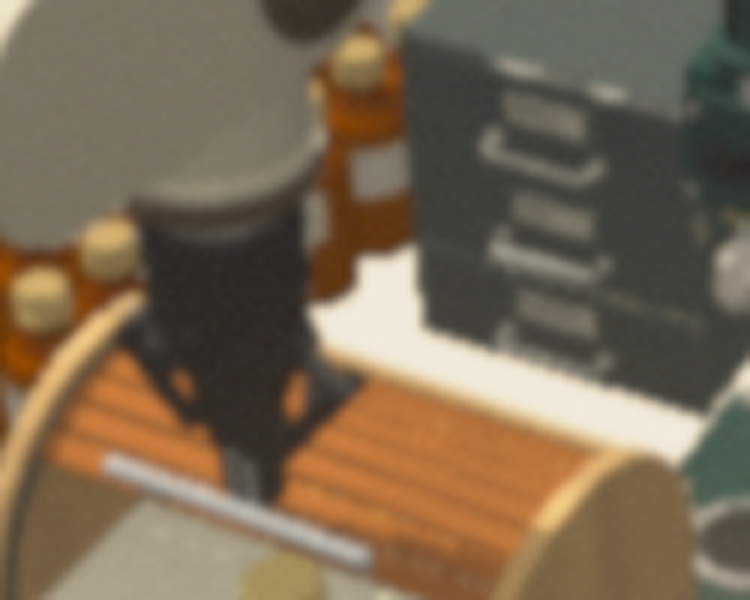

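```bash
python3 - <<'E'
from h import *
f=pickle.load(open("gs.pkl","rb"));t=pickle.load(open("gt.pkl","rb"))
print(tri(t,(192.1,188),f,(211.3,152.9)),dep(f,205,150),dep(f,180,138),dep(t,190,187))
E
```

```text
(array([ 0.50872845, -0.01893597,  0.23296793]), np.float64(0.0012514518969707527)) [ 0.50672131 -0.0009982   0.2381442 ] [0.53802904 0.10524078 0.21843564] [ 0.50916511 -0.01517632  0.24198565]
```

The bar end triangulates to (0.509, −0.019, 0.233), which is on the arc at a ≈ 54°. I'll lift over the bar and push down from above.

Call:
play_rows:
  motion:
    - [[0.004,0,0.01,0,0,0,0],[0.004,0,0.03,0,0,0,0],[-0.01,0,0.032,0,0,0,0],[-0.0225,0,0.03,0,0,0,0],[-0.0225,0,0.02,0,0,0,0],[-0.0225,0,0.012,0,0,0,0],[-0.025,0,0.008,0,0,0,0],[-0.029,0,0.004,0,0,0,0],[-0.0345,0,-0.0005,0,0,0,0],[-0.0395,0,-0.0055,0,0,0,0],[-0.0445,0,-0.0105,0,0,0,0],[-0.049,0,-0.016,0,0,0,0],[-0.0535,0,-0.0215,0,0,0,0],[-0.0535,0,-0.0215,0,0,0,0]]

```text
time_s: 19.27
position: [0.4739, 0.0545, 0.2042]
tcp_rot: [[0.018, -0.001, -1.0], [1.0, 0.0, 0.018], [0.0, -1.0, 0.001]]
contact_force: [0.2, -0.5, 0.1]
gripper_width: 0.0001
```

```bash
python3 look.py i
```

```text
19.375 [0.4744 0.0544 0.2046] [ 0.3304  0.1602 -0.3356] 0.00016615417484926114
```

View pics/i.png

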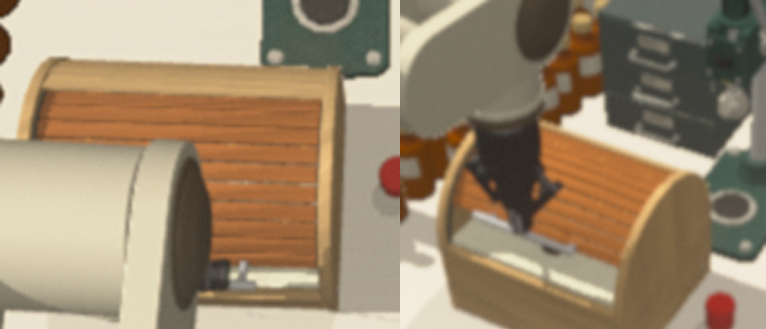

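Call:
play_rows:
  motion:
    - [[-0.0045,0,-0.006,0,0,0,0],[-0.009,0,-0.0115,0,0,0,0],[-0.012,0,-0.018,0,0,0,0],[-0.015,0,-0.0245,0,0,0,0],[-0.018,0,-0.031,0,0,0,0],[-0.021,0,-0.0375,0,0,0,0],[-0.023,0,-0.0445,0,0,0,0],[-0.025,0,-0.0515,0,0,0,0],[-0.025,0,-0.055,0,0,0,0],[-0.025,0,-0.055,0,0,0,0]]

```text
time_s: 20.62
position: [0.4493, 0.0543, 0.1499]
tcp_rot: [[0.018, -0.001, -1.0], [1.0, -0.0, 0.018], [-0.0, -1.0, 0.001]]
contact_force: [0.3, -0.7, 0.0]
gripper_width: -0.0002
```

```bash
python3 look.py j
```

```text
20.725 [0.4495 0.0544 0.1503] [-0.2496  0.3229 -0.2908] -9.467875326089069e-05
```

View pics/j.png

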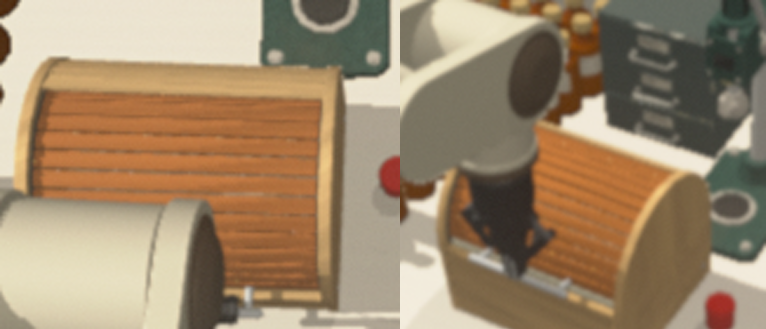

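Call:
play_rows:
  motion:
    - [[0,0,-0.003,0,0,0,0],[0,0,-0.006,0,0,0,0],[0,0,-0.009,0,0,0,0],[0,0,-0.011,0,0,0,0],[0,0,-0.011,0,0,0,0]]

```text
time_s: 21.35
position: [0.4495, 0.0544, 0.1409]
tcp_rot: [[0.017, 0.001, -1.0], [1.0, -0.0, 0.017], [-0.0, -1.0, -0.001]]
contact_force: [-12.9, -0.7, 30.5]
gripper_width: -0.0001
```

The reaction jumped to about 30 N at TCP z 0.141, so it is against the closed stop. I'll retreat.

Call:
play_rows:
  motion:
    - [[0,0,0.01,0,0,0,0],[-0.005,0,0.04,0,0,0,0],[-0.02,0,0.09,0,0,0,0],[-0.04,0.04,0.14,0,0,0,0],[-0.06,0.09,0.19,0,0,0,0],[-0.08,0.14,0.22,0,0,0,0],[-0.1,0.19,0.22,0,0,0,0],[-0.12,0.24,0.22,0,0,0,0],[-0.13,0.29,0.22,0,0,0,0],[-0.14,0.33,0.22,0,0,0,0],[-0.14,0.33,0.22,0,0,0,0],[-0.14,0.33,0.22,0,0,0,0]]

```text
time_s: 22.85
position: [0.3094, 0.3841, 0.359]
tcp_rot: [[0.017, -0.0, -1.0], [1.0, -0.001, 0.017], [-0.001, -1.0, 0.0]]
contact_force: [-0.1, 0.1, -0.5]
gripper_width: -0.0003
```

```bash
python3 look.py k; python3 - <<'E'
from h import *
f=pickle.load(open("ks.pkl","rb"));t=pickle.load(open("kt.pkl","rb"))
for n,g in(("ks1",f),("kt1",t)): cv2.imwrite(f"pics/{n}.png",cv2.resize(g["img"][90:260,85:310,::-1],None,fx=3.5,fy=3.5,interpolation=2))
E
```

```text
22.95 [0.3097 0.3837 0.3593] [0.4452 0.4303 0.1026] -0.0003106959731232446
```

View pics/ks1.png

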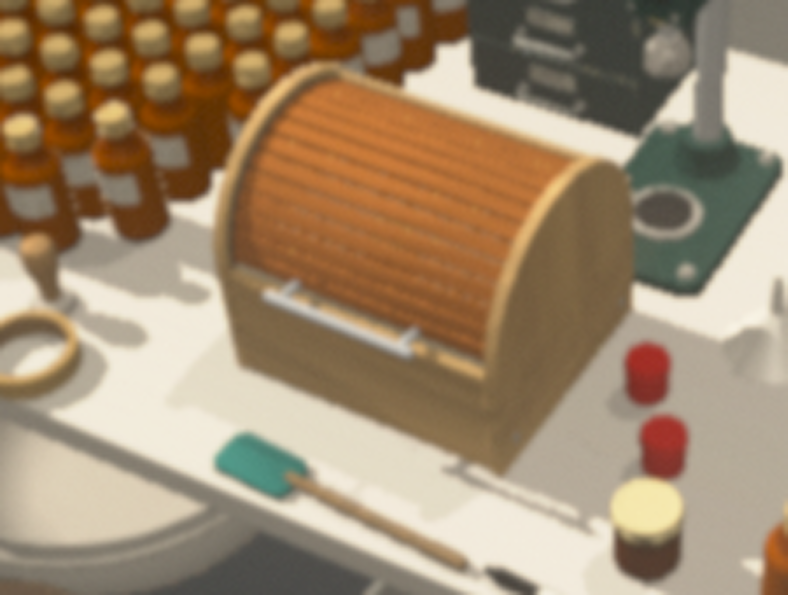

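View pics/kt1.png

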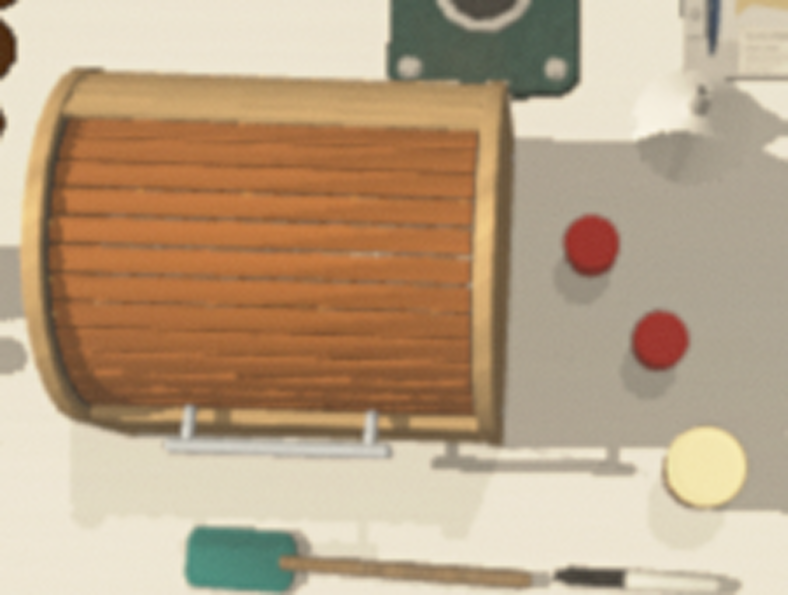

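```bash
python3 - <<'E'
from h import *
f=pickle.load(open("ks.pkl","rb"));t=pickle.load(open("kt.pkl","rb"))
c=lambda x,y:(85+x/3.5-.35,90+y/3.5-.35)
print(tri(t,c(168,446),f,c(267,296)),tri(t,c(388,451),f,c(411,350)))
from rig import arm
arm.job_done()
E
```

```text
(array([0.45466464, 0.1293668 , 0.13344029]), np.float64(0.0004962417178170895)) (array([ 0.45121045, -0.01558442,  0.13845173]), np.float64(1.2674180649456014e-05))
the job is handed in; nothing more can be done
```

The salve jar is inside the store, the shutter is rolled shut over it, and I handed the job in at about 23 s of the 59 s allowed. No verdict was reported.

- **Jar:** I set it on the store floor at about x −52 mm, y 0 in the store's frame. The picture after letting go showed it upright, with the shutter still open. I could not see it once the shutter was closed, but nothing touched it after release.
- **Shutter:** I pushed the bar forward from behind, then down from above, until about 30 N of reaction showed it had hit the closed stop. Afterwards the bar measured z 0.133 m at one end and 0.138 m at the other, against 0.134 m for fully shut. That works out to about 0 to 0.03 rad open.
- **Larger jar:** I did not touch it, and it looks to be in the same place. I did not measure its position again at the end.
- **Arm:** It finished clear of everything, with contact force near zero.

Three measurements disagreed:
- **Fingertips:** In the images the closed fingertips sit at about TCP height, not 25 mm ahead as `arm.tips_ahead` says. I went by the images.
- **Salve jar width:** The fingers stopped at 39 mm on the jar, although it is listed as 43 mm in diameter.
- **Salve jar lid:** Triangulation put the lid top at 37 mm, against 44–47 mm from depth and 44 mm in the text.

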